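# Fit the spring-loaded inspection arbor between the cups of the bench stand

### The job

Take the inspection arbor with its brass disc out of the blue V-rests and mount it between the two cups of the bench stand, either way round: put its sprung brass plunger into one cup, press gently against the spring until the plain steel nose clears the other cup's rim, bring it in line, and ease it back so that the spring brings the nose fully home without snapping. Never jam the arbor hard against the stand or drive the plunger to its end stop, leave the other things on the bench alone, and finish with the arbor held level by the cups alone.

Things in the scene. Friction and masses are not known exactly. Their poses are not given: they have to be found in the camera images.
- arbor: Spring-loaded round arbor, about 0.29 kg, at first lying level in the V-rests. Its own x axis runs along it. Origin on its centre line, in the middle of the black grip sleeve (28 mm diameter, x -18 to +18 mm; grasp here, from above). Steel barrel 18 mm diameter from x -66 to +84 mm; brass disc 36 mm diameter at x +25 to +36 mm. Nose at the +x end, sprung plunger at the -x end.
- nose_tip (a point): Tip of the arbor's nose, 100 mm from the arbor's origin along its +x: a plain fixed steel pin, 12 mm diameter, 16 mm long, flat end with a 2 mm chamfer. Axes as the arbor.
- barrel_end (a point): Where the brass plunger leaves the barrel, 66 mm from the arbor's origin along its -x; axes as the arbor. 10 mm rod with a 12 mm ball end, tip 38 mm beyond this point when free (104 mm from the origin). It is pushed in along +x against a spring: 3 N before it moves, then 0.35 N per mm more; hard end stop after 20.5 mm. Its travel is not measured.
- stand: Bench stand (keep contact forces on it under 18 N), fixed to the table: cream bed 64 x 270 x 30 mm, origin under its centre, own y along the bed, z up. On it a black bridge (46 x 248 mm, top 44 mm above the table) carries the two cups on posts 30 mm wide, tops 125 mm above the table. The bridge with both cups is clamped up to 9 mm off the bed's middle, either way along y: not measured, to be felt or seen.
- stand_axis (a point): On the cups' common centre line, 110 mm above the table, over the bed's middle; y along the line, z up. Cups face each other 100 mm each side of the bridge's middle (floor to floor 200 mm), 14 mm deep, rim 30 mm outside; bore 16 mm, its outer 6 mm flaring to 22 mm. The level arbor passes the rim with the spring pressed in more than 18 and at most 20 mm; 4 mm when seated.
- cradle: Wooden storage cradle fixed to the table, 200 x 60 mm, 12 mm thick, origin under its centre, with two blue V-rests at x = +50 and -50 mm (each 12 mm wide along x), tops 56 mm above the table, in which the arbor lies along the cradle's x with its centre line 55 mm above the table.
- gauge_ring: Bystander: steel ring gauge, 56 mm diameter, 20 mm high, lying flat; origin under its centre.
- cleaner: Bystander: white bottle with a red cap, 48 mm diameter, 110 mm tall; origin under its centre.
- block_case: Bystander: closed dark wooden case, 70 x 110 x 35 mm; origin under its centre.
Not all that is in view belongs to the job. What is shaped like the arbor but green or turquoise is not meant.

How it is judged:
By the outcome, as a careful person would: the job done as asked, in the order asked, and still so for the second after the job is handed in, with the robot touching nothing.
It also fails if it takes over 58 s, if anything falls off the work surface, if the arm or the gripper's body presses on something with over 40 N, if the wrist force passes 120 N, or if a joint passes its speed limit or range.

### The arm

A 6-joint arm with a two-finger parallel gripper is mounted at the origin on the work surface. World frame = base frame: x ahead of the robot, y to its left, z up, the work surface at z = 0. Lengths are in m, angles in rad, forces in N, time in s.
With the tool pointing down it reaches from about 0.275 to 0.75 m from the base axis. Payload 10.2 kg.
Tool frame: the origin (TCP) lies where the fingers leave the gripper's body, on its centre line; the fingertips stand 73 mm ahead of it and the grasp point (between the pads) lies 54 mm ahead of it; z points along the fingers, y is the line along which they close (so a half turn about z gives the same grasp; the last joint's range is limited). The gripper opens to 85 mm and grips with 20 to 120 N. Pads are 22 mm wide; open, the fingers measure 114 mm over their backs; the gripper's body (76 mm by 85 mm) begins 54 mm behind the grasp point. The pads swing forward as they close: fully open they stand 13 mm farther back than shut.
Start: joints at [0.945, 0.313, 1.498, -0, 1.331, -0.223], TCP at [0.206, 0.483, 0.304] pointing down, gripper open.
Joint ranges: [-2.94, 2.94], [-0.97, 2.17], [0.19, 2.56], [-1.23, 4.37], [0.02, 3.11], [-2.88, 2.88]. Speed limits (rad/s): [2.39, 2.39, 3.01, 3.14, 3.14, 3.14].

### API

Orientations are given as a unit quaternion [w, x, y, z].
In Python, from station import * gives the robot as it stands.
- The arm moves only by the shell command python3 -m creep 'ROWS' [OPENING]. ROWS is JSON, a list of rows, each an object with "travel": the shift along the tool's x, y, z in m, a list of three; "twist": the turn about the tool's z in degrees. In form: [{"travel": [tx, ty, tz], "twist": twist}, ...]. A call has 1 to 10 rows; each row is the pose to reach, as a shift and turn from the pose commanded when the call began, along the tool's axes at that moment; what a row does not reach only later rows make up. A row lasts 1/10 s, in which the tool goes at most 50 mm and 8.59 degrees, less where a joint would pass 70% of its speed; a pose out of reach is approached as far as the arm can. A call with a gripper value outside its range is refused whole. OPENING is the opening, from -1 (shut) to 1 (fully open), set as the call begins (- or left out, the last holds). The fingers move at their own pace and stop on an object; the grip force is fixed at half the most. Time passes only in rows, so rows that repeat a pose let the fingers close. It gives the time, the measured TCP pose, the force, the opening and the grip force at its end, in the units of the state.
- state(): the state, without advancing time (a new reading comes with each control period).
- camera(name): name is "scene" or "top"; returns a dict with "color" (400x640x3 uint8, blue, green, red), "intrinsics" (3x3 intrinsics, pixels), "eye" and "attitude" of the camera in the world. Camera axes: x right, y up, looking along -z (the intrinsics and any distortion apply to the point x, -y, -z); pixel columns grow to the right and rows downward; lengths in m; the calibration is good to about 2 mm. A picture is of the moment at which its call begins. There is no depth.
- finish_job(): hands the job in; it is judged then, once.
The state is a dict: "t": time; "joints": joint angles; "joint_velocities": joint speeds; "joint_torque": joint torques, N m; "tool_pos": TCP position; "tool_rot": TCP orientation; "force": force on the tool from outside, world axes, zero at the start; "wrist_torque": the same for the moment, N m; "grip_width": opening from 0.0 (shut) to 1.0 (fully open); "gripper_force": force on a finger pad.
Only numpy, scipy, OpenCV 4.12 (cv2) and the standard library are available. Lean on these libraries where they do the work, as an engineer would, in place of code of your own. Each camera call takes 0.05 s, during which the arm holds its last target. There are 200 camera calls.

## Working session

There is one attempt and no reset: what is moved stays moved. The work goes in short steps, Python scripts to look and compute and a shell command to move; the robot and the scene stay as the last step left them, time stands still between calls to the robot, and variables do not carry over. Pictures are saved under pics/ and viewed, at most 10 in all, crops included, and the job is handed in when it is done.

```bash
mkdir -p pics; ls; cat > h.py <<'E'
from station import *
import numpy as np, cv2
from scipy.spatial.transform import Rotation as R
def rot(q): return R.from_quat([q[1],q[2],q[3],q[0]]).as_matrix()
def shot(n,f):
    c=camera(n); cv2.imwrite('pics/'+f+'.png',c['color']); np.save('pics/'+f+'.npy',c,allow_pickle=True); return c
def load(f): return np.load('pics/'+f+'.npy',allow_pickle=True).item()
def att(c):
    a=np.array(c['attitude'],float); return rot(a) if a.shape==(4,) else a
def ray(c,u,v):
    d=np.linalg.inv(c['intrinsics'])@[u,v,1.]; d=att(c)@[d[0],-d[1],-d[2]]; return np.array(c['eye']),d/np.linalg.norm(d)
def onz(c,u,v,z):
    e,d=ray(c,u,v); return e+d*(z-e[2])/d[2]
def px(c,p):
    q=att(c).T@(np.array(p)-c['eye']); k=c['intrinsics']@[q[0],-q[1],-q[2]]; return k[:2]/k[2]
E
python3 - <<'E'
from h import *
s=state(); print(s)
for n in('scene','top'):
    c=shot(n,n+'0'); print({k:v for k,v in c.items() if k!='color'})
E
```

```text
pics
{'t': 0.0, 'joints': array([ 9.44623391e-01,  3.13458490e-01,  1.49845698e+00, -2.45677485e-06,
        1.33101143e+00, -2.23423036e-01]), 'joint_velocities': array([-0.00030793,  0.00010865,  0.00031131,  0.00147305,  0.0013919 ,
        0.00033959]), 'joint_torque': array([ 1.36968396e-03, -4.12268436e+01, -2.59742242e+01, -1.06070393e-04,
        4.07300729e-03,  4.25013070e-05]), 'tool_pos': array([0.2056925 , 0.48283977, 0.30332318]), 'tool_rot': array([-2.73859677e-04,  2.00016354e-01,  9.79792332e-01, -6.08323907e-04]), 'force': array([-0.32838111,  0.04754368,  0.160829  ]), 'wrist_torque': array([ 0.01101015,  0.00561872, -0.01869607]), 'gripper_force': 0.0, 'grip_width': 0.9993764896041851}
{'intrinsics': array([[448.07170001,   0.        , 316.79249648],
       [  0.        , 448.07170001, 197.62042356],
       [  0.        ,   0.        ,   1.        ]]), 'eye': array([1.01892368, 0.4305253 , 0.93728645]), 'attitude': array([0.45097939, 0.13359786, 0.26446053, 0.84192032])}
{'intrinsics': array([[361.39065753,   0.        , 319.48194532],
       [  0.        , 361.39065753, 196.66457353],
       [  0.        ,   0.        ,   1.        ]]), 'eye': array([0.41817273, 0.10436739, 1.11610481]), 'attitude': array([ 0.70589068,  0.05002378, -0.04533889, -0.70509599])}
```

View pics/scene0.png

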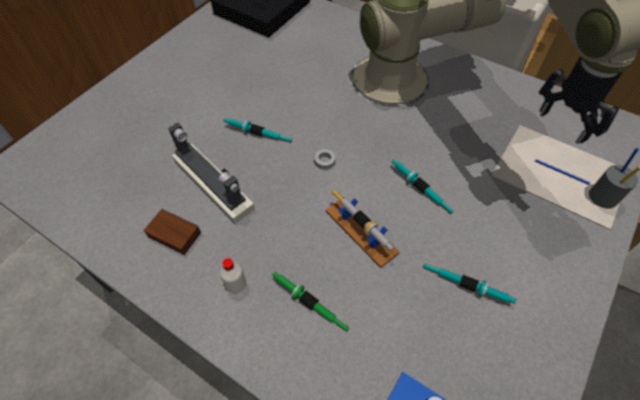

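View pics/top0.png

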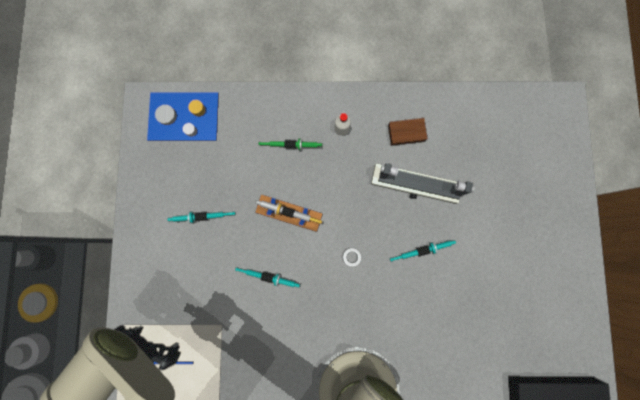

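Candidates: arbor in the cradle at scene (362,220) / top (289,212). Lookalikes are turquoise at scene (257,130), (421,187) and (470,284), and green at (310,300). I choose the one in the blue V-rests with the steel barrel and brass disc, and check it in a close crop.

```bash
python3 - <<'E'
from h import *
s=load('scene0')['color'];t=load('top0')['color']
def cr(i,u,v,w,h): return cv2.resize(i[v:v+h,u:u+w],(400,300),interpolation=cv2.INTER_CUBIC)
a=cr(s,316,180,96,72+18) if 0 else cr(s,312,182,100,75+15-15+15)
b=cr(t,245,182,88,66)
c=cr(s,160,120,104,100)
d=cr(t,364,145,120,75)
cv2.imwrite('pics/crop1.png',np.vstack([np.hstack([a,b]),np.hstack([c,d])]))
E
```

```text
(no output)
```

View pics/crop1.png

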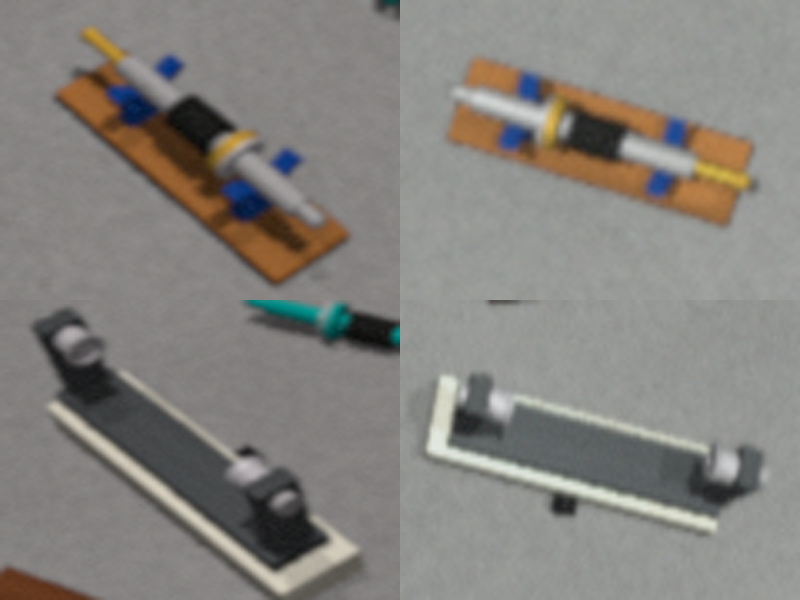

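The crop confirms it: steel barrel, black sleeve, brass disc, blue V-rests. The nose points to the left in the top view (about (257,202)) and the brass plunger to the right (about (322,223)). Now I measure.

```bash
cat > m.py <<'E'
from h import *
def mask(f,box,lo,hi,K=4):
    c=load(f); u,v,w,h=box; i=cv2.resize(c['color'][v:v+h,u:u+w],None,fx=K,fy=K,interpolation=cv2.INTER_CUBIC)
    m=cv2.inRange(cv2.cvtColor(i,cv2.COLOR_BGR2HSV),lo,hi)
    ys,xs=np.nonzero(m); return c,np.c_[(xs+.5)/K-.5+u,(ys+.5)/K-.5+v],m
def world(c,P,z): return np.array([onz(c,a,b,z)[:2] for a,b in P])
def rect(W):
    r=cv2.minAreaRect((W*1000).astype(np.float32)); return np.round(r[0],1),np.round(r[1],1),round(r[2],2)
B={'top0':(240,180,96,64),'scene0':(310,175,100,100)}
S={'top0':(362,145,125,70),'scene0':(150,110,120,120)}
if __name__=='__main__':
  for f in B:
    for n,lo,hi,z in(('cradle',(3,110,60),(14,255,255),.012),('brass',(16,110,90),(32,255,255),.055),('blue',(105,120,50),(130,255,255),.05),('black',(0,0,0),(180,255,48),.055)):
        c,P,m=mask(f,B[f],lo,hi); cv2.imwrite(f'pics/m_{f}_{n}.png',m)
        for k in range(1,cv2.connectedComponents(m)[0]):
            L=cv2.connectedComponents(m)[1]; ys,xs=np.nonzero(L==k)
            if len(ys)<120: continue
            Q=np.c_[(xs+.5)/4-.5+B[f][0],(ys+.5)/4-.5+B[f][1]]; W=world(c,Q,z)
            print(f,n,len(ys),Q.mean(0).round(1),(W.mean(0)*1000).round(1),*rect(W))
    c,P,m=mask(f,S[f],(15,12,135),(45,90,255)); W=world(c,P,.03); print(f,'cream',len(P),*rect(W)); cv2.imwrite(f'pics/m_{f}_cream.png',m)
    print(cv2.boxPoints(cv2.minAreaRect((W*1000).astype(np.float32))).round(1).tolist())
E
python3 m.py
python3 - <<'E'
import cv2,numpy as np
r=[]
for f in('top0','scene0'):
    r.append(np.hstack([cv2.resize(cv2.imread(f'pics/m_{f}_{n}.png',0),(260,200)) for n in('brass','black','cream')]))
cv2.imwrite('pics/mm.png',np.vstack(r))
E
```

```text
top0 cradle 393 [264.8 198.2] [563.2 280.4] [563.2 280.2] [32.  16.8] 79.4
top0 cradle 810 [292.1 205.9] [539.3 195.9] [540.7 205.7] [85.8 14.7] 72.04
top0 cradle 574 [261.1 210.2] [526.  290.9] [526.7 289.8] [33.8 23.1] 72.33
top0 cradle 642 [314.8 213.7] [515.5 125.9] [514.9 127.3] [42.4 17.2] 73.9
top0 cradle 824 [284.6 219.1] [498.7 218.4] [503.2 222.2] [84.3 18.7] 73.95
top0 cradle 142 [284.7 216.4] [506.9 218.4] [508.1 218.7] [14.1 11.4] 48.13
top0 cradle 273 [296.5 220.3] [495.2 181.9] [493.3 186.2] [21.9 21.1] 77.7
top0 cradle 519 [307.7 225.3] [479.9 147.7] [482.2 147.1] [32.1 21.7] 73.04
top0 cradle 210 [315.2 227. ] [474.7 124.6] [475.  126.9] [20.6 20.6] 80.62
top0 brass 632 [278.6 208.6] [526.6 232.2] [524.9 230. ] [15.  42.8] 75.74
top0 brass 954 [315.2 220. ] [493.  124.1] [492.3 123.2] [35.9 16.6] 73.35
top0 blue 256 [272.9 200.8] [550.5 250.1] [550.9 250.2] [15.1 10.4] 1.05
top0 blue 235 [305.  210.8] [520.6 154.3] [521.  154.4] [10.  14.6] 79.08
top0 blue 274 [269.4 211.6] [518.1 259.8] [518.1 260.3] [12.2 15.1] 45.57
top0 blue 226 [301.6 221.8] [488.  164.3] [487.6
[... 412 characters left out ...]
.4 195.2] [489.8 120.1] [489.6 119.9] [34.7 11.5] 69.11
scene0 brass 617 [368.5 225.5] [522.  224.8] [522.3 224.8] [ 9.2 35.7] 80.85
scene0 blue 357 [353.8 201.7] [481.4 161.1] [481.3 161.2] [11.7 14.7] 82.6
scene0 blue 1130 [344.5 212.9] [520.4 159.5] [519.  159.3] [32.  19.8] 54.44
scene0 blue 413 [383.1 230. ] [511.3 257.4] [511.3 257.1] [11.3 15.3] 83.57
scene0 blue 1237 [372.8 241.4] [549.9 252.4] [550.5 251.2] [27.7 20.1] 67.43
scene0 black 2369 [360.4 218.8] [516.7 200.2] [517.2 201.9] [39.7 28.7] 73.29
scene0 cream 10568 [ 549.6 -204.2] [312.2 264.5] 17.84
[[360.3999938964844, -126.19999694824219], [441.5, -378.0], [738.7000122070312, -282.29998779296875], [657.5999755859375, -30.5]]
```

View pics/mm.png

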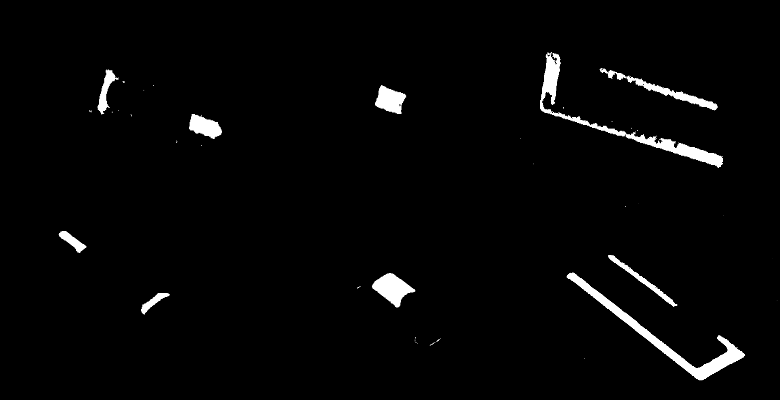

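The masks are clean. Sleeve centre is about (0.517, 0.203), cradle axis at about 73.4°. Next, a close look at the stand for the cups.

```bash
python3 - <<'E'
from h import *
s=load('scene0')['color'];t=load('top0')['color']
def cr(i,u,v,w,h,W,H):
    o=cv2.resize(i[v:v+h,u:u+w],(W,H),interpolation=cv2.INTER_CUBIC); k=W/w
    for a in range(0,w,10): cv2.putText(o,str(u+a),(int(a*k),H-2),0,.35,(0,255,255),1); cv2.line(o,(int((a+.5)*k),H-14),(int((a+.5)*k),H-20),(0,255,255),1)
    for a in range(0,h,5): cv2.putText(o,str(v+a),(0,int((a+.5)*k)+4),0,.35,(0,255,255),1)
    return o
cv2.imwrite('pics/crop2.png',np.vstack([cr(t,366,158,112,42,800,300),np.hstack([cr(s,164,120,40,30,400,300),cr(s,212,164,40,30,400,300)])]))
E
```

```text
(no output)
```

View pics/crop2.png

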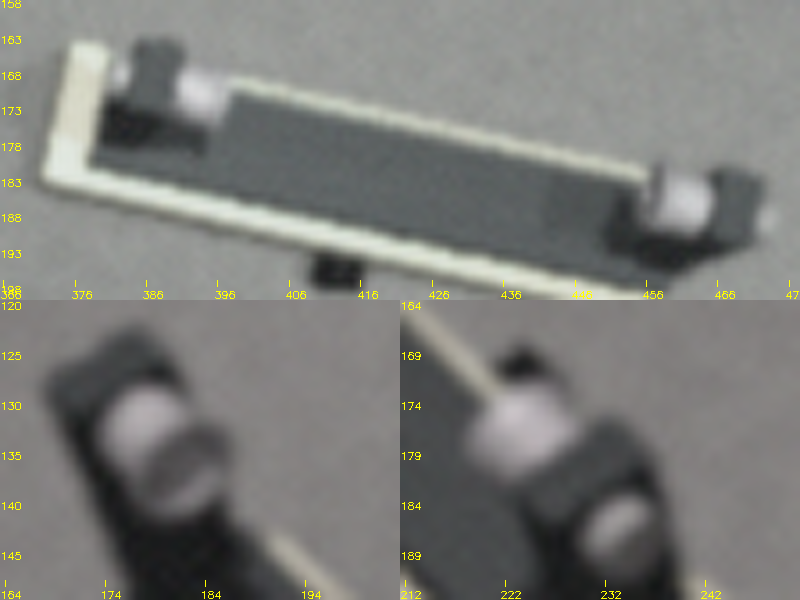

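```bash
python3 - <<'E'
from h import *
t=load('top0');s=load('scene0')
A=onz(t,397.56-.85,171.7,.11);B=onz(t,456.4+.85,185.3,.11)
print('nose cup rim',A*1000,'plunger cup rim',B*1000,'dist',np.linalg.norm(A-B)*1000,'ang',np.degrees(np.arctan2(A[1]-B[1],A[0]-B[0])))
print('mid',(A+B)*500)
C=onz(s,181.7,136.7,.11); print('scene plunger rim',C*1000)
e1,d1=ray(t,457.25,185.3);e2,d2=ray(s,181.7,136.7)
k=np.linalg.lstsq(np.c_[d1,-d2],e2-e1,rcond=None)[0];print('tri',(e1+k[0]*d1)*1000,(e2+k[1]*d2)*1000)
for n,u in(('A',A),('B',B)): print(n,px(s,u))
# bed: clean edges in top: +x long edge points, -x long edge (bottom outline), left end
k=800/112
P=lambda x,y,z:(onz(t,366+x/k-.5,158+y/k-.5,z)*1000).round(1)
print('far edge',P(235,77,.03),P(645,173,.03),'near edge',P(90,190,.0),P(500,285,.0),'near top edge?',P(100,165,.03),P(500,268,.03), 'end top/base',P(72,42,.03),P(45,180,.03),P(108,42,.03))
# scene far edge (-x): 
q=lambda x,y,u,v,z:(onz(s,u+x/10-.5,v+y/10-.5,z)*1000).round(1)
print('scene -x edge',q(268,228,164,120,.03),q(20,0,212,164,.03),q(95,85,212,164,.03))
# sleeve two-view
e1,d1=ray(t,287.5,211.5);e2,d2=ray(s,360.4,218.8)
k=np.linalg.lstsq(np.c_[d1,-d2],e2-e1,rcond=None)[0];print('sleeve tri',(e1+k[0]*d1)*1000,(e2+k[1]*d2)*1000)
e1,d1=ray(t,315.2,220);e2,d2=ray(s,337.4,195.2)
k=np.linalg.lstsq(np.c_[d1,-d2],e2-e1,rcond=None)[0];print('plunger tri',(e1+k[0]*d1)*1000,(e2+k[1]*d2)*1000)
q=state();M=rot(q['tool_rot']);print('tool x,y',M[:,0],M[:,1])
th=np.radians(73.4);a=np.array([np.cos(th),np.sin(th)])
for g in (a,-a):
    tx=M[:2,0]; ang=np.degrees(np.arctan2(-( tx[0]*g[1]-tx[1]*g[0]),tx@g)); print('twist to put tool x on',g,ang)
E
```

```text
nose cup rim [ 626.29295702 -107.45960922  110.        ] plunger cup rim [ 587.33479795 -276.55480084  110.        ] dist 173.52498951952086 ang 77.02591234027598
mid [ 606.81387749 -192.00720503  110.        ]
scene plunger rim [ 585.99456048 -278.02164228  110.        ]
tri [ 586.97591779 -275.74666805  112.13446817] [ 587.19282341 -276.06052325  112.28976671]
A [223.44251001 177.68188911]
B [181.75617144 137.27989262]
far edge [ 653.5 -129.8   30. ] [ 611.8 -303.    30. ] near edge [609.5 -71.4   0. ] [ 567.7 -248.9    0. ] near top edge? [615.2 -71.2  30. ] [ 570.9 -239.7   30. ] end top/base [668.8 -60.3  30. ] [608.7 -47.6  30. ] [668.8 -75.7  30. ]
scene -x edge [ 546.2 -312.8   30. ] [ 567.3 -211.5   30. ] [ 577.8 -176.7   30. ]
sleeve tri [517.56546508 205.26362306  60.17238524] [519.61489418 201.45238245  60.0011229 ]
plunger tri [492.65076284 123.88792542  60.94866146] [493.50574281 122.34011295  60.98037534]
tool x,y [-9.19933552e-01  3.92074200e-01  2.86698984e-04] [ 0.39207366  0.91993311 -0.00114851]
twist to put tool x on [0.28568837 0.95832257] 83.51637507734694
twist to put tool x on [-0.28568837 -0.95832257] -96.48362492265305
```

```bash
cat >> h.py <<'E'
def go(x,y,z,yaw=None):
    s=state(); M=rot(s['tool_rot']); d=M.T@(np.array([x,y,z])-s['tool_pos']); tw=None
    if yaw is not None:
        cur=np.degrees(np.arctan2(M[1,0],M[0,0])); tw=round((cur-yaw+180)%360-180,2)
    print('t',round(s['t'],2),'travel mm',(d*1000).round(1),'twist',tw,'pos mm',(s['tool_pos']*1000).round(1),'F',s['force'].round(2),'grip',round(s['grip_width'],3),round(s['gripper_force'],1),'q6',s['joints'][5].round(2))
E
python3 -c "
from h import *
go(.5177,.204,.2,73.4)"; python3 -m creep -h | head
```

```text
t 0.1 travel mm [-396.3 -134.1  103.4] twist 83.52 pos mm [205.8 482.9 303.4] F [-0.47  0.58  0.53] grip 0.999 0.0 q6 -0.22invalid input: not JSON, or not a number
```

```bash
python3 -m creep '[{"travel":[-0.040,-0.0135,0.010],"twist":8.4},{"travel":[-0.080,-0.027,0.02],"twist":16.8},{"travel":[-0.120,-0.0405,0.03],"twist":25.2},{"travel":[-0.160,-0.054,0.04],"twist":33.6},{"travel":[-0.200,-0.067,0.05],"twist":42},{"travel":[-0.240,-0.081,0.06],"twist":50.4},{"travel":[-0.280,-0.094,0.07],"twist":58.8},{"travel":[-0.320,-0.108,0.08],"twist":67.2},{"travel":[-0.360,-0.121,0.09],"twist":75.5},{"travel":[-0.396,-0.134,0.103],"twist":83.5}]' 1; python3 -c "
from h import *
go(.5177,.204,.2,73.4)"
```

```text
t: 1.1
tool_pos: [0.5189, 0.2029, 0.2005]
tool_rot: [0.0, 0.804, 0.595, 0.0]
force: [-0.2, 0.1, 1.1]
grip_width: 1.001
gripper_force: 0.0
t 1.1 travel mm [ 0.7 -1.5  0.5] twist -0.35 pos mm [518.9 202.9 200.5] F [-0.19  0.07  1.13] grip 1.001 0.0 q6 0.46
```

```bash
python3 -m creep '[{"travel":[0.001,-0.0005,0.025],"twist":-0.2},{"travel":[0.001,-0.0005,0.050],"twist":-0.2},{"travel":[0.001,-0.0005,0.065],"twist":-0.2},{"travel":[0.001,-0.0005,0.065],"twist":-0.2}]'; python3 - <<'E'
from h import *
go(.5177,.204,.109,73.4)
a=shot('scene','s1')['color'][165:255,310:430];b=shot('top','t1')['color'][170:260,230:350]
cv2.imwrite('pics/crop3.png',np.hstack([cv2.resize(x,(400,300),interpolation=cv2.INTER_CUBIC) for x in(a,b)]))
E
```

```text
t: 1.5
tool_pos: [0.5164, 0.2053, 0.1337]
tool_rot: [-0.001, 0.801, 0.599, -0.002]
force: [0.5, 0.4, -0.2]
grip_width: 1.0
gripper_force: 0.0
t 1.5 travel mm [-0.8  1.7 24.7] twist 0.21 pos mm [516.4 205.3 133.7] F [ 0.46  0.43 -0.22] grip 1.0 0.0 q6 0.45
```

View pics/crop3.png

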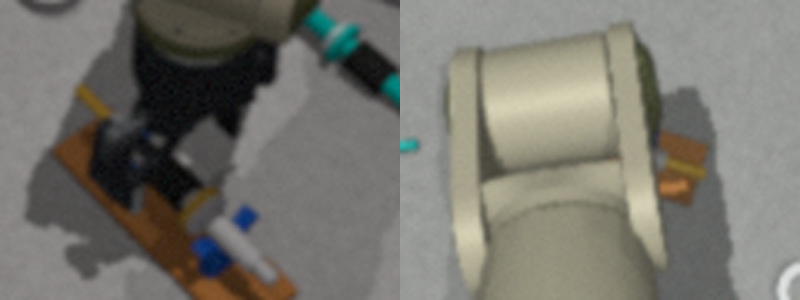

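The fingers straddle the black sleeve (crop ~(160,165)), clear of the brass disc at (200,205). Next: descend and close.

```bash
python3 -m creep '[{"travel":[-0.001,0.001,0.012],"twist":0.2},{"travel":[-0.001,0.001,0.024],"twist":0.2},{"travel":[-0.001,0.001,0.024],"twist":0.2},{"travel":[-0.001,0.001,0.024],"twist":0.2}]'; python3 -m creep '[{"travel":[0,0,0],"twist":0},{"travel":[0,0,0],"twist":0},{"travel":[0,0,0],"twist":0}]' -0.2;  python3 -c "
from h import *
go(.5177,.204,.109,73.4)"
```

```text
t: 2.0
tool_pos: [0.518, 0.2043, 0.1116]
tool_rot: [-0.0, 0.802, 0.598, -0.0]
force: [0.5, -0.0, -0.2]
grip_width: 0.998
gripper_force: 0.0
t: 2.3
tool_pos: [0.5182, 0.2044, 0.1122]
tool_rot: [0.0, 0.802, 0.598, 0.0]
force: [0.4, 0.3, 0.1]
grip_width: 0.514
gripper_force: 0.0
t 2.3 travel mm [-0.5 -0.3  3.2] twist 0.02 pos mm [518.2 204.4 112.2] F [0.43 0.27 0.09] grip 0.514 0.0 q6 0.45
```

```bash
python3 -m creep '[{"travel":[0,0,0.003],"twist":0},{"travel":[0,0,0.003],"twist":0}]'; python3 -m creep '[{"travel":[0,0,0],"twist":0},{"travel":[0,0,0],"twist":0},{"travel":[0,0,0],"twist":0},{"travel":[0,0,0],"twist":0},{"travel":[0,0,0],"twist":0}]' -1;  python3 -c "
from h import *
s=state();print(s['wrist_torque'])
go(.5177,.204,.109,73.4)"
```

```text
t: 2.5
tool_pos: [0.5179, 0.2043, 0.1086]
tool_rot: [-0.0, 0.802, 0.598, -0.0]
force: [0.7, -0.8, -0.8]
grip_width: 0.402
gripper_force: 0.0
t: 3.0
tool_pos: [0.518, 0.2043, 0.109]
tool_rot: [0.0, 0.802, 0.598, -0.0]
force: [-1.5, -0.7, 1.6]
grip_width: 0.306
gripper_force: 58.9
[-0.11568649  0.28395842 -0.16713638]
t 3.0 travel mm [-0.4 -0.2 -0. ] twist 0.02 pos mm [518.  204.3 109. ] F [-1.51 -0.68  1.59] grip 0.306 58.9 q6 0.45
```

```bash
python3 -m creep '[{"travel":[0,0,-0.005],"twist":0},{"travel":[0,0,-0.02],"twist":0},{"travel":[0,0,-0.045],"twist":0},{"travel":[0,0,-0.075],"twist":0},{"travel":[0,0,-0.105],"twist":0},{"travel":[0,0,-0.121],"twist":0},{"travel":[0,0,-0.121],"twist":0},{"travel":[0,0,-0.121],"twist":0}]'; python3 - <<'E'
from h import *
s=state();print(s['wrist_torque'],s['force'])
c=shot('scene','s2');a=c['color'][120:240,290:450];t=shot('top','t2');b=t['color'][160:250,230:350]
for n,x in (('org',0),('nose',.1),('disc',.0305),('plg',-.104)):
    M=rot(s['tool_rot']);p=s['tool_pos']+M@[x,0,.054]; print(n,p.round(4),px(c,p).round(1),px(t,p).round(1))
cv2.imwrite('pics/crop4.png',cv2.resize(a,(800,600),interpolation=cv2.INTER_CUBIC))
E
```

```text
t: 3.8
tool_pos: [0.5177, 0.2043, 0.2291]
tool_rot: [-0.0, 0.802, 0.598, -0.001]
force: [-0.1, -0.5, -3.0]
grip_width: 0.308
gripper_force: 59.2
[-0.00237968 -0.03504379 -0.01584822] [-0.05840573 -0.51527617 -3.0118503 ]
org [0.5177 0.2043 0.1751] [365.7 189.7] [283.7 207.3]
nose [0.5462 0.3001 0.175 ] [400.2 221.1] [247.5 196.5]
disc [0.5264 0.2335 0.175 ] [375.9 199. ] [272.6 204. ]
plg [0.488  0.1046 0.1751] [333.2 160.1] [321.8 218.7]
```

View pics/crop4.png

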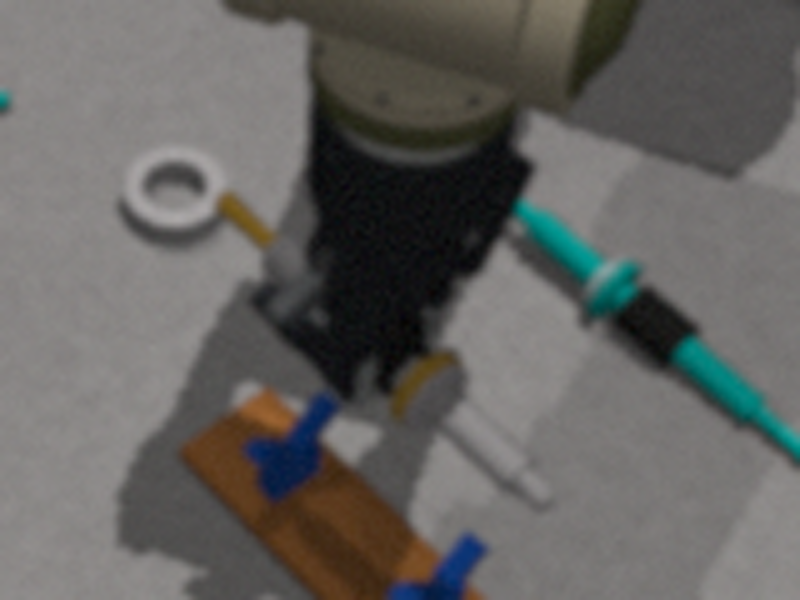

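Nose tip is at crop (545,497) and plunger tip at (222,198). The arbor is held level and about 2–3 mm back along tool x. Next: transit to above the stand, yawed 10° so the nose passes beside its post.

```bash
python3 -c "
from h import *
go(.5960,-.1557,.229,86.8)"
```

```text
t 3.9 travel mm [-322.6  177.8   -0.6] twist -13.38 pos mm [517.6 204.3 228.4] F [-0.35  0.48 -2.03] grip 0.312 59.2 q6 0.45
```

```bash
python3 -m creep '[{"travel":[-0.016,0.009,0],"twist":-0.7},{"travel":[-0.050,0.027,0],"twist":-2},{"travel":[-0.090,0.049,0],"twist":-3.7},{"travel":[-0.132,0.072,0],"twist":-5.4},{"travel":[-0.174,0.095,0],"twist":-7.2},{"travel":[-0.216,0.118,0],"twist":-8.9},{"travel":[-0.258,0.141,0],"twist":-10.7},{"travel":[-0.295,0.162,0],"twist":-12.2},{"travel":[-0.316,0.174,0],"twist":-13.1},{"travel":[-0.3226,0.1778,0],"twist":-13.4}]'; python3 -m creep '[{"travel":[0,0,0],"twist":0},{"travel":[0,0,0],"twist":0}]' ; python3 -c "
from h import *
go(.5960,-.1557,.164,86.8)"
```

```text
t: 4.9
tool_pos: [0.5963, -0.158, 0.2282]
tool_rot: [-0.001, 0.727, 0.686, -0.0]
force: [-0.2, 0.9, -3.4]
grip_width: 0.307
gripper_force: 59.3
t: 5.1
tool_pos: [0.5962, -0.1544, 0.2293]
tool_rot: [-0.001, 0.726, 0.687, -0.0]
force: [-1.0, -0.7, -2.2]
grip_width: 0.313
gripper_force: 59.3
t 5.1 travel mm [-1.4 -0.1 65.3] twist 0.06 pos mm [ 596.2 -154.4  229.3] F [-1.   -0.66 -2.19] grip 0.313 59.3 q6 -0.39
```

```bash
python3 -m creep '[{"travel":[-0.001,0,0.012],"twist":0},{"travel":[-0.001,0,0.026],"twist":0},{"travel":[-0.001,0,0.040],"twist":0},{"travel":[-0.001,0,0.052],"twist":0},{"travel":[-0.001,0,0.060],"twist":0},{"travel":[-0.001,0,0.065],"twist":0},{"travel":[-0.001,0,0.065],"twist":0},{"travel":[-0.001,0,0.065],"twist":0}]'; python3 - <<'E'
from h import *
go(.5960,-.1557,.164,86.8)
s=state();c=shot('scene','s3');t=shot('top','t3')
M=rot(s['tool_rot'])
for n,x in (('nose',.0975),('plg',-.1065)):
    p=s['tool_pos']+M@[x,0,.054]; print(n,p.round(4),px(c,p).round(1),px(t,p).round(1))
a=cv2.resize(c['color'][120:200,160:250],(450,400),interpolation=cv2.INTER_CUBIC)
b=cv2.resize(t['color'][150:220,380:490],(629,400),interpolation=cv2.INTER_CUBIC)[:,:350] if 0 else cv2.resize(t['color'][158:218,430:482],(347,400),interpolation=cv2.INTER_CUBIC)
cv2.imwrite('pics/crop5.png',np.hstack([a,b]))
E
```

```text
t: 5.9
tool_pos: [0.5966, -0.1567, 0.1653]
tool_rot: [0.0, 0.726, 0.687, 0.0]
force: [0.3, -0.4, -2.7]
grip_width: 0.31
gripper_force: 59.3
t 5.9 travel mm [ 1.  -0.6  1.3] twist 0.02 pos mm [ 596.6 -156.7  165.3] F [ 0.3  -0.4  -2.71] grip 0.31 59.3 q6 -0.39
nose [ 0.602  -0.0594  0.1113] [246.1 179.5] [380.  180.1]
plg [ 0.5907 -0.263   0.1113] [184.7 140. ] [452.5 184. ]
```

View pics/crop5.png

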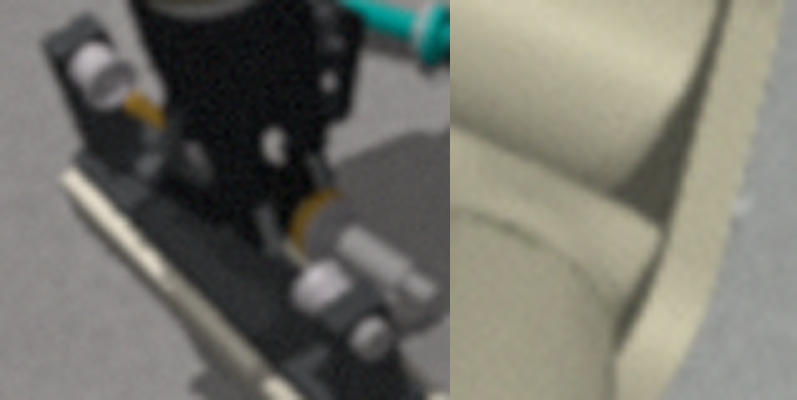

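Scene crop: the plunger tip at (127,97) points straight at the cup mouth at (112,82), about 12 mm short. The nose at (415,290) is beside its post and clear. Next: advance along the cup axis, feeling the force.

```bash
python3 -m creep '[{"travel":[-0.002,-0.0004,0.001],"twist":0},{"travel":[-0.004,-0.0007,0.001],"twist":0},{"travel":[-0.006,-0.001,0.001],"twist":0},{"travel":[-0.008,-0.0014,0.001],"twist":0},{"travel":[-0.010,-0.0018,0.001],"twist":0},{"travel":[-0.012,-0.0021,0.001],"twist":0},{"travel":[-0.014,-0.0025,0.001],"twist":0},{"travel":[-0.016,-0.0028,0.001],"twist":0},{"travel":[-0.016,-0.0028,0.001],"twist":0}]'; python3 -m creep '[{"travel":[-0.001,-0.0002,0],"twist":0},{"travel":[-0.002,-0.0004,0],"twist":0},{"travel":[-0.003,-0.0005,0],"twist":0},{"travel":[-0.004,-0.0007,0],"twist":0},{"travel":[-0.004,-0.0007,0],"twist":0}]'; python3 -c "
from h import *
go(.5960,-.1557,.164,86.8)"
```

```text
t: 6.9
tool_pos: [0.5926, -0.1727, 0.1639]
tool_rot: [0.0, 0.727, 0.687, -0.0]
force: [0.6, -0.4, -2.5]
grip_width: 0.312
gripper_force: 59.3
t: 7.4
tool_pos: [0.5918, -0.1765, 0.1639]
tool_rot: [0.0, 0.726, 0.687, -0.0]
force: [0.3, 0.4, -2.2]
grip_width: 0.311
gripper_force: 59.3
t 7.4 travel mm [21.   3.1 -0.1] twist 0.01 pos mm [ 591.8 -176.5  163.9] F [ 0.28  0.4  -2.24] grip 0.311 59.3 q6 -0.42
```

```bash
for i in 1 2 3; do :; done; python3 -m creep '[{"travel":[-0.001,-0.0002,0],"twist":0},{"travel":[-0.002,-0.0004,0],"twist":0},{"travel":[-0.002,-0.0004,0],"twist":0},{"travel":[-0.002,-0.0004,0],"twist":0}]' | sed -n '1,2p;4p';  python3 -m creep '[{"travel":[-0.001,-0.0002,0],"twist":0},{"travel":[-0.002,-0.0004,0],"twist":0},{"travel":[-0.002,-0.0004,0],"twist":0},{"travel":[-0.002,-0.0004,0],"twist":0}]' | sed -n '1,2p;4p'; python3 -m creep '[{"travel":[-0.001,-0.0002,0],"twist":0},{"travel":[-0.002,-0.0004,0],"twist":0},{"travel":[-0.002,-0.0004,0],"twist":0},{"travel":[-0.002,-0.0004,0],"twist":0}]' | sed -n '1,2p;4p'; 
```

```text
t: 7.8
tool_pos: [0.5912, -0.1784, 0.1639]
force: [0.0, -0.3, -2.0]
t: 8.2
tool_pos: [0.5908, -0.1804, 0.1639]
force: [-0.3, -0.4, -2.3]
t: 8.6
tool_pos: [0.5903, -0.1825, 0.164]
force: [1.9, -0.5, -2.6]
```

```bash
python3 -m creep '[{"travel":[0,0,0],"twist":0},{"travel":[0,0,0],"twist":0}]' | sed -n '1,2p;4p';  python3 -m creep '[{"travel":[-0.001,-0.0002,0],"twist":0},{"travel":[-0.001,-0.0002,0],"twist":0},{"travel":[-0.001,-0.0002,0],"twist":0}]' | sed -n '1,2p;4p'; python3 -c "
from h import *
print(state()['wrist_torque'])"
```

```text
t: 8.8
tool_pos: [0.5903, -0.1824, 0.164]
force: [0.8, -1.5, -2.9]
t: 9.1
tool_pos: [0.59, -0.1833, 0.1639]
force: [1.6, -0.4, -2.6]
[-0.03856171 -0.38655253  0.23148553]
```

```bash
python3 -m creep '[{"travel":[-0.0002,0.001,0],"twist":0},{"travel":[-0.0002,0.001,0],"twist":0},{"travel":[-0.0002,0.001,0],"twist":0}]' | sed -n '1,2p;4p'; python3 -c "
from h import *
print(state()['wrist_torque'])"; python3 -m creep '[{"travel":[-0.0002,0.001,0],"twist":0},{"travel":[-0.0002,0.001,0],"twist":0},{"travel":[-0.0002,0.001,0],"twist":0}]' | sed -n '1,2p;4p'; python3 -c "
from h import *
print(state()['wrist_torque'])"
```

```text
t: 9.4
tool_pos: [0.5908, -0.1835, 0.1638]
force: [-0.9, 0.7, -2.7]
[ 0.00704883 -0.01883021 -0.04326827]
t: 9.7
tool_pos: [0.5919, -0.1838, 0.1639]
force: [-1.2, -0.1, -3.1]
[-0.015052   -0.03329642 -0.04839137]
```

```bash
cat >> h.py <<'E'
def st(yaw=None,d=.0025,S=76.8):
    s=state(); M=rot(s['tool_rot']); a=np.radians(S); sv=np.array([np.cos(a),np.sin(a),0]); nv=np.array([np.sin(a),-np.cos(a),0])
    p=s['tool_pos']; o=p-M[:,0]*d; tip=o-.104*M[:,0]; nose=o+.1*M[:,0]
    f=lambda q:[round(q@sv*1000,1),round(q@nv*1000,1)]
    print('t',round(s['t'],2),'org',f(o),'tip',f(tip),'nose',f(nose),'z',round(p[2]*1000,1),'yaw-S',round(np.degrees(np.arctan2(M[1,0],M[0,0]))-S,2),'Fs,Fn,Fz',round(s['force']@sv,2),round(s['force']@nv,2),round(s['force'][2],2),'T',s['wrist_torque'].round(3),'g',round(s['grip_width'],3))
E
cat > p.sh <<'E'
python3 -c "from h import *
st()"
E
python3 -m creep '[{"travel":[-0.001,-0.0002,0],"twist":0},{"travel":[-0.001,-0.0002,0],"twist":0},{"travel":[-0.001,-0.0002,0],"twist":0}]' >/dev/null; sh p.sh;python3 -m creep '[{"travel":[-0.001,-0.0002,0],"twist":0},{"travel":[-0.001,-0.0002,0],"twist":0},{"travel":[-0.001,-0.0002,0],"twist":0}]' >/dev/null; sh p.sh; python3 -m creep '[{"travel":[-0.001,-0.0002,0],"twist":0},{"travel":[-0.001,-0.0002,0],"twist":0},{"travel":[-0.001,-0.0002,0],"twist":0}]' >/dev/null; sh p.sh
```

```text
t 10.0 org [np.float64(-47.3), np.float64(618.7)] tip [np.float64(-149.7), np.float64(636.8)] nose [np.float64(51.2), np.float64(601.3)] z 163.9 yaw-S 10.01 Fs,Fn,Fz -0.06 0.03 -3.04 T [-0.013  0.046  0.032] g 0.311
t 10.3 org [np.float64(-47.9), np.float64(618.6)] tip [np.float64(-150.3), np.float64(636.8)] nose [np.float64(50.6), np.float64(601.2)] z 163.8 yaw-S 10.03 Fs,Fn,Fz 3.15 -0.35 -2.03 T [ 0.449 -0.107  0.055] g 0.306
t 10.6 org [np.float64(-49.2), np.float64(618.7)] tip [np.float64(-151.6), np.float64(636.8)] nose [np.float64(49.3), np.float64(601.3)] z 163.9 yaw-S 10.03 Fs,Fn,Fz 4.21 1.0 -2.32 T [ 0.491 -0.225  0.16 ] g 0.304
```

```bash
python3 -m creep '[{"travel":[-0.001,0,0],"twist":0},{"travel":[-0.002,0,0],"twist":0},{"travel":[-0.003,0,0],"twist":0},{"travel":[-0.004,0,0],"twist":0},{"travel":[-0.005,0,0],"twist":0},{"travel":[-0.006,0,0],"twist":0},{"travel":[-0.007,0,0],"twist":0},{"travel":[-0.008,0,0],"twist":0},{"travel":[-0.008,0,0],"twist":0},{"travel":[-0.008,0,0],"twist":0}]' >/dev/null; sh p.sh;
```

```text
t 11.6 org [np.float64(-56.8), np.float64(620.0)] tip [np.float64(-159.2), np.float64(638.1)] nose [np.float64(41.7), np.float64(602.6)] z 163.8 yaw-S 10.02 Fs,Fn,Fz 6.01 0.91 -2.59 T [ 0.945 -0.334  0.194] g 0.309
```

```bash
python3 -m creep '[{"travel":[-0.001,0.0003,0],"twist":0},{"travel":[-0.002,0.0005,0],"twist":0},{"travel":[-0.003,0.0005,0],"twist":0},{"travel":[-0.004,0.0005,0],"twist":0},{"travel":[-0.005,0.0005,0],"twist":0},{"travel":[-0.006,0.0005,0],"twist":0},{"travel":[-0.007,0.0005,0],"twist":0},{"travel":[-0.008,0.0005,0],"twist":0},{"travel":[-0.008,0.0005,0],"twist":0},{"travel":[-0.008,0.0005,0],"twist":0}]' >/dev/null; sh p.sh;
```

```text
t 12.6 org [np.float64(-64.2), np.float64(621.5)] tip [np.float64(-166.6), np.float64(639.6)] nose [np.float64(34.3), np.float64(604.1)] z 163.6 yaw-S 10.02 Fs,Fn,Fz 9.11 -1.4 -1.43 T [ 1.359 -0.086 -0.047] g 0.306
```

```bash
python3 -m creep '[{"travel":[-0.0005,0.001,0],"twist":0.75},{"travel":[-0.001,0.0021,0],"twist":1.5},{"travel":[-0.0015,0.0032,0],"twist":2.25},{"travel":[-0.002,0.0043,0],"twist":3},{"travel":[-0.002,0.0043,0],"twist":3},{"travel":[-0.002,0.0043,0],"twist":3}]' >/dev/null; sh p.sh;
```

```text
t 13.2 org [np.float64(-65.3), np.float64(626.1)] tip [np.float64(-168.5), np.float64(638.8)] nose [np.float64(34.0), np.float64(613.9)] z 163.6 yaw-S 7.02 Fs,Fn,Fz 9.66 -0.66 -0.52 T [ 1.373 -0.244  0.043] g 0.309
```

```bash
python3 -m creep '[{"travel":[-0.0002,0.0012,0],"twist":0.9},{"travel":[-0.0003,0.0024,0],"twist":1.8},{"travel":[-0.0005,0.0036,0],"twist":2.6},{"travel":[-0.0006,0.0048,0],"twist":3.5},{"travel":[-0.0006,0.0048,0],"twist":3.5}]' >/dev/null; sh p.sh;
```

```text
t 13.7 org [np.float64(-65.2), np.float64(631.1)] tip [np.float64(-169.0), np.float64(637.5)] nose [np.float64(34.6), np.float64(625.0)] z 163.8 yaw-S 3.51 Fs,Fn,Fz 9.41 0.87 -3.02 T [ 1.379 -0.495  0.126] g 0.302
```

```bash
python3 -m creep '[{"travel":[0,0.0012,0],"twist":0.9},{"travel":[-0.0001,0.0024,0],"twist":1.8},{"travel":[-0.0002,0.0036,0],"twist":2.7},{"travel":[-0.0003,0.0046,0],"twist":3.5},{"travel":[-0.0003,0.0046,0],"twist":3.5},{"travel":[-0.0003,0.0046,0],"twist":3.5}]' >/dev/null; sh p.sh; python3 - <<'E'
from h import *
c=shot('scene','s4');a=cv2.resize(c['color'][115:205,150:270],(800,600),interpolation=cv2.INTER_CUBIC); cv2.imwrite('pics/crop6.png',a)
E
```

```text
t 14.3 org [np.float64(-65.3), np.float64(635.8)] tip [np.float64(-169.3), np.float64(635.9)] nose [np.float64(34.7), np.float64(635.7)] z 163.9 yaw-S 0.05 Fs,Fn,Fz 10.32 2.37 -3.2 T [ 1.257 -0.765  0.246] g 0.309
```

View pics/crop6.png

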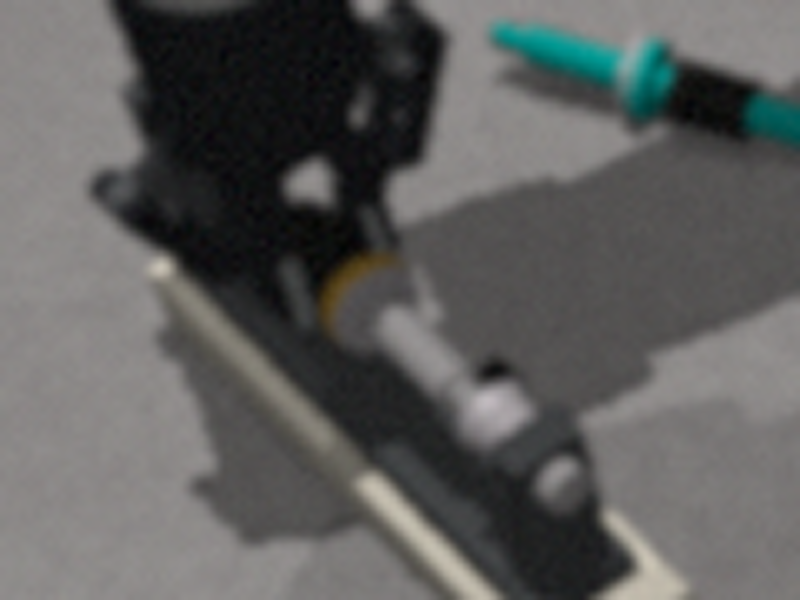

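The nose at crop (~465,398) sits at the mouth of its cup (~(490,412)), and the plunger is in the far cup. Before easing back, I check the alignment numerically.

```bash
python3 - <<'E'
from h import *
s=state();c=load('s4');M=rot(s['tool_rot']);k=800/120
f=lambda p:((px(c,p)-[150,115]+.5)*k).round(0)
for x in(.04,.06,.084,.1): print('arbor',x,f(s['tool_pos']+M@[x-.0025,0,.054]))
a=np.radians(76.8);sv=np.array([np.cos(a),np.sin(a),0]);nv=np.array([np.sin(a),-np.cos(a),0])
for q in(35.8,49.8,68): print('cupaxis',q,f(sv*q*.001+nv*.6357+[0,0,.11]))
print('dn 1mm',f(sv*.0358+nv*.6457+[0,0,.11]),'dz 10mm',f(sv*.0358+nv*.6357+[0,0,.12]))
# profile perpendicular to axis, brightness, at several stations
g=cv2.cvtColor(c['color'],cv2.COLOR_BGR2GRAY).astype(np.float32)
for q in(-15,-5,5,15,42,47):
    o=[]
    for d in np.arange(-24,25,2):
        # d along image normal
        p0=px(c,sv*q*.001+nv*.6357+[0,0,.11]);p1=px(c,sv*(q+5)*.001+nv*.6357+[0,0,.11]);t=(p1-p0)/np.linalg.norm(p1-p0);m=np.array([t[1],-t[0]])
        u=p0+m*d*.5; o.append(int(cv2.getRectSubPix(g,(1,1),(float(u[0]),float(u[1])))[0,0]))
    print(q,o)
E
```

```text
arbor 0.04 [384. 320.]
arbor 0.06 [417. 352.]
arbor 0.084 [456. 391.]
arbor 0.1 [484. 417.]
cupaxis 35.8 [485. 419.]
cupaxis 49.8 [509. 443.]
cupaxis 68 [541. 473.]
dn 1mm [462. 435.] dz 10mm [480. 402.]
-15 [35, 34, 34, 34, 35, 31, 35, 40, 55, 84, 111, 130, 141, 145, 144, 134, 127, 128, 131, 120, 96, 84, 81, 79, 80]
-5 [35, 33, 34, 36, 34, 32, 34, 36, 49, 82, 112, 132, 141, 145, 142, 131, 112, 97, 90, 87, 83, 82, 82, 81, 81]
5 [33, 36, 37, 34, 34, 35, 35, 36, 52, 83, 113, 132, 142, 146, 143, 127, 109, 90, 83, 82, 82, 82, 82, 82, 82]
15 [47, 41, 35, 34, 35, 35, 35, 40, 51, 77, 93, 108, 119, 125, 121, 111, 96, 84, 81, 80, 80, 80, 80, 80, 79]
42 [61, 48, 39, 35, 34, 37, 39, 53, 74, 98, 118, 135, 148, 158, 163, 163, 159, 144, 121, 92, 81, 82, 83, 84, 82]
47 [58, 46, 36, 34, 34, 38, 41, 50, 60, 73, 82, 90, 104, 118, 125, 130, 132, 126, 109, 88, 79, 81, 83, 83, 82]
```

Aligned within about 1 px. Now ease back.

```bash
python3 -m creep '[{"travel":[0.0005,0.0003,0],"twist":0},{"travel":[0.001,0.0003,0],"twist":0},{"travel":[0.0015,0.0003,0],"twist":0},{"travel":[0.002,0.0003,0],"twist":0},{"travel":[0.0025,0.0003,0],"twist":0},{"travel":[0.003,0.0003,0],"twist":0},{"travel":[0.0035,0.0003,0],"twist":0},{"travel":[0.004,0.0003,0],"twist":0},{"travel":[0.004,0.0003,0],"twist":0}]' >/dev/null; sh p.sh; python3 -m creep '[{"travel":[0.0005,0,0],"twist":0},{"travel":[0.001,0,0],"twist":0},{"travel":[0.0015,0,0],"twist":0},{"travel":[0.002,0,0],"twist":0},{"travel":[0.0025,0,0],"twist":0},{"travel":[0.003,0,0],"twist":0},{"travel":[0.003,0,0],"twist":0}]' >/dev/null; sh p.sh
```

```text
t 15.25 org [np.float64(-61.4), np.float64(635.9)] tip [np.float64(-165.4), np.float64(636.0)] nose [np.float64(38.6), np.float64(635.9)] z 163.9 yaw-S 0.04 Fs,Fn,Fz 7.14 3.0 -2.05 T [ 1.155 -0.516  0.162] g 0.306
t 15.95 org [np.float64(-58.6), np.float64(635.9)] tip [np.float64(-162.6), np.float64(636.0)] nose [np.float64(41.4), np.float64(635.9)] z 163.9 yaw-S 0.04 Fs,Fn,Fz 6.55 1.71 -2.05 T [ 1.039 -0.49   0.098] g 0.31
```

```bash
python3 -m creep '[{"travel":[0.0006,0.0003,0],"twist":0},{"travel":[0.0012,0.0003,0],"twist":0},{"travel":[0.0018,0.0003,0],"twist":0},{"travel":[0.0024,0.0003,0],"twist":0},{"travel":[0.003,0.0003,0],"twist":0},{"travel":[0.0036,0.0003,0],"twist":0},{"travel":[0.0042,0.0003,0],"twist":0},{"travel":[0.0048,0.0003,0],"twist":0},{"travel":[0.0054,0.0003,0],"twist":0},{"travel":[0.006,0.0003,0],"twist":0}]' >/dev/null; sh p.sh; python3 -m creep '[{"travel":[0.0005,0,0],"twist":0},{"travel":[0.001,0,0],"twist":0},{"travel":[0.001,0,0],"twist":0},{"travel":[0.001,0,0],"twist":0}]' >/dev/null; sh p.sh;  python3 -m creep '[{"travel":[0.0005,0,0],"twist":0},{"travel":[0.0005,0,0],"twist":0},{"travel":[0.0005,0,0],"twist":0}]' >/dev/null; sh p.sh; python3 -m creep '[{"travel":[0.0005,0,0],"twist":0},{"travel":[0.0005,0,0],"twist":0},{"travel":[0.0005,0,0],"twist":0}]' >/dev/null; sh p.sh
```

```text
t 16.95 org [np.float64(-53.2), np.float64(636.0)] tip [np.float64(-157.2), np.float64(636.1)] nose [np.float64(46.8), np.float64(636.0)] z 163.9 yaw-S 0.03 Fs,Fn,Fz 4.84 -0.74 -1.14 T [ 0.686 -0.026  0.306] g 0.307
t 17.35 org [np.float64(-52.2), np.float64(636.0)] tip [np.float64(-156.2), np.float64(636.1)] nose [np.float64(47.8), np.float64(636.0)] z 163.8 yaw-S 0.02 Fs,Fn,Fz 4.65 -2.51 -2.06 T [0.675 0.085 0.272] g 0.31
t 17.65 org [np.float64(-51.8), np.float64(636.0)] tip [np.float64(-155.8), np.float64(636.1)] nose [np.float64(48.2), np.float64(636.0)] z 163.9 yaw-S 0.02 Fs,Fn,Fz 3.58 -1.93 -1.71 T [0.634 0.2   0.274] g 0.308
t 17.95 org [np.float64(-51.2), np.float64(636.1)] tip [np.float64(-155.2), np.float64(636.1)] nose [np.float64(48.8), np.float64(636.0)] z 163.8 yaw-S 0.02 Fs,Fn,Fz 3.43 -2.95 -1.26 T [0.538 0.258 0.312] g 0.306
```

```bash
python3 -m creep '[{"travel":[0,-0.0004,0],"twist":-0.25},{"travel":[0,-0.0008,0],"twist":-0.5},{"travel":[0,-0.0008,0],"twist":-0.5},{"travel":[0,-0.0008,0],"twist":-0.5}]' >/dev/null; sh p.sh;  python3 -m creep '[{"travel":[0.0005,0,0],"twist":0},{"travel":[0.0005,0,0],"twist":0},{"travel":[0.0005,0,0],"twist":0}]' >/dev/null; sh p.sh; python3 -m creep '[{"travel":[0.0005,0,0],"twist":0},{"travel":[0.0005,0,0],"twist":0},{"travel":[0.0005,0,0],"twist":0}]' >/dev/null; sh p.sh
```

```text
t 18.35 org [np.float64(-51.1), np.float64(635.5)] tip [np.float64(-155.1), np.float64(636.4)] nose [np.float64(48.9), np.float64(634.6)] z 163.9 yaw-S 0.52 Fs,Fn,Fz 4.84 0.57 -2.28 T [ 0.645 -0.233  0.077] g 0.309
t 18.65 org [np.float64(-50.7), np.float64(635.4)] tip [np.float64(-154.7), np.float64(636.4)] nose [np.float64(49.3), np.float64(634.5)] z 163.9 yaw-S 0.52 Fs,Fn,Fz 4.59 1.89 -2.23 T [ 0.645 -0.223  0.068] g 0.303
t 18.95 org [np.float64(-50.2), np.float64(635.4)] tip [np.float64(-154.2), np.float64(636.3)] nose [np.float64(49.8), np.float64(634.5)] z 164.0 yaw-S 0.52 Fs,Fn,Fz 4.12 1.19 -3.24 T [ 0.572 -0.341  0.136] g 0.31
```

Side load is gone. Spring at about 4 mm (4.1 N), floor close. Continue in 0.4 mm steps until the axial force drops.

```bash
python3 -m creep '[{"travel":[0.0004,0,0],"twist":0},{"travel":[0.0004,0,0],"twist":0},{"travel":[0.0004,0,0],"twist":0}]' >/dev/null; sh p.sh; python3 -m creep '[{"travel":[0.0004,0,0],"twist":0},{"travel":[0.0004,0,0],"twist":0},{"travel":[0.0004,0,0],"twist":0}]' >/dev/null; sh p.sh
```

```text
t 19.25 org [np.float64(-50.0), np.float64(635.4)] tip [np.float64(-154.0), np.float64(636.3)] nose [np.float64(50.0), np.float64(634.5)] z 163.9 yaw-S 0.52 Fs,Fn,Fz 2.71 1.36 -2.6 T [ 0.416 -0.301  0.132] g 0.307
t 19.55 org [np.float64(-49.9), np.float64(635.4)] tip [np.float64(-153.9), np.float64(636.3)] nose [np.float64(50.1), np.float64(634.5)] z 163.9 yaw-S 0.51 Fs,Fn,Fz -0.65 0.74 -2.58 T [-0.177 -0.241  0.17 ] g 0.307
```

Nose is home: axial force fell to about 0. Lower the arbor gently onto the bores before releasing.

```bash
python3 -m creep '[{"travel":[0,0,0.0005],"twist":0},{"travel":[0,0,0.001],"twist":0},{"travel":[0,0,0.001],"twist":0},{"travel":[0,0,0.001],"twist":0}]' >/dev/null; sh p.sh; python3 -m creep '[{"travel":[0,0,0.0005],"twist":0},{"travel":[0,0,0.0005],"twist":0},{"travel":[0,0,0.0005],"twist":0}]' >/dev/null; sh p.sh
```

```text
t 19.95 org [np.float64(-49.8), np.float64(635.4)] tip [np.float64(-153.8), np.float64(636.4)] nose [np.float64(50.2), np.float64(634.5)] z 163.3 yaw-S 0.51 Fs,Fn,Fz -4.19 -1.46 2.6 T [-0.458  0.248  0.097] g 0.311
t 20.25 org [np.float64(-49.8), np.float64(635.5)] tip [np.float64(-153.8), np.float64(636.4)] nose [np.float64(50.2), np.float64(634.6)] z 163.0 yaw-S 0.51 Fs,Fn,Fz -4.49 -1.74 4.68 T [-0.534  0.312  0.038] g 0.307
```

```bash
python3 -m creep '[{"travel":[-0.0002,0,-0.0005],"twist":0},{"travel":[-0.0002,0,-0.0008],"twist":0},{"travel":[-0.0002,0,-0.0008],"twist":0}]' >/dev/null; sh p.sh
```

```text
t 20.55 org [np.float64(-49.8), np.float64(635.4)] tip [np.float64(-153.8), np.float64(636.4)] nose [np.float64(50.2), np.float64(634.5)] z 163.1 yaw-S 0.51 Fs,Fn,Fz -5.22 1.53 0.7 T [-0.625 -0.045  0.013] g 0.307
```

```bash
python3 -m creep '[{"travel":[-0.0004,0,0],"twist":0},{"travel":[-0.0004,0,0],"twist":0},{"travel":[-0.0004,0,0],"twist":0}]' >/dev/null; sh p.sh
```

```text
t 20.85 org [np.float64(-49.9), np.float64(635.4)] tip [np.float64(-153.9), np.float64(636.4)] nose [np.float64(50.1), np.float64(634.5)] z 163.1 yaw-S 0.52 Fs,Fn,Fz -2.74 2.62 0.36 T [-0.441 -0.299 -0.002] g 0.312
```

```bash
python3 -m creep '[{"travel":[0,0,0],"twist":0},{"travel":[0,0,0],"twist":0},{"travel":[0,0,0],"twist":0},{"travel":[0,0,0],"twist":0},{"travel":[0,0,0],"twist":0}]' 0.6 >/dev/null; sh p.sh; python3 -m creep '[{"travel":[0,0,-0.01],"twist":0},{"travel":[0,0,-0.03],"twist":0},{"travel":[0,0,-0.06],"twist":0},{"travel":[0,0,-0.1],"twist":0},{"travel":[0,0,-0.14],"twist":0},{"travel":[0,0,-0.17],"twist":0},{"travel":[0,0,-0.17],"twist":0}]' >/dev/null; sh p.sh; python3 -m creep '[{"travel":[0,-0.04,0],"twist":0},{"travel":[0,-0.08,0],"twist":0},{"travel":[0,-0.12,0],"twist":0},{"travel":[0,-0.16,0],"twist":0},{"travel":[0,-0.20,0],"twist":0},{"travel":[0,-0.22,0],"twist":0},{"travel":[0,-0.22,0],"twist":0}]' >/dev/null; sh p.sh; python3 - <<'E'
from h import *
a=shot('scene','s5')['color'][115:220,150:265];b=shot('top','t5')['color'][145:215,362:484]
cv2.imwrite('pics/crop7.png',np.hstack([cv2.resize(a,(330,300),interpolation=cv2.INTER_CUBIC),cv2.resize(b,(470,300),interpolation=cv2.INTER_CUBIC)]))
E
```

```text
t 21.35 org [np.float64(-49.9), np.float64(635.3)] tip [np.float64(-153.9), np.float64(636.2)] nose [np.float64(50.1), np.float64(634.3)] z 163.1 yaw-S 0.53 Fs,Fn,Fz 0.15 0.47 -1.09 T [-0.036  0.044 -0.004] g 0.802
t 22.05 org [np.float64(-50.1), np.float64(635.8)] tip [np.float64(-154.1), np.float64(636.8)] nose [np.float64(49.9), np.float64(634.9)] z 339.0 yaw-S 0.52 Fs,Fn,Fz 0.93 -0.25 -0.61 T [-0.012  0.015  0.023] g 0.8
t 22.75 org [np.float64(-51.7), np.float64(413.5)] tip [np.float64(-155.7), np.float64(414.4)] nose [np.float64(48.3), np.float64(412.7)] z 333.5 yaw-S 0.48 Fs,Fn,Fz 0.1 -0.47 0.28 T [-0.023 -0.011  0.049] g 0.799
```

View pics/crop7.png

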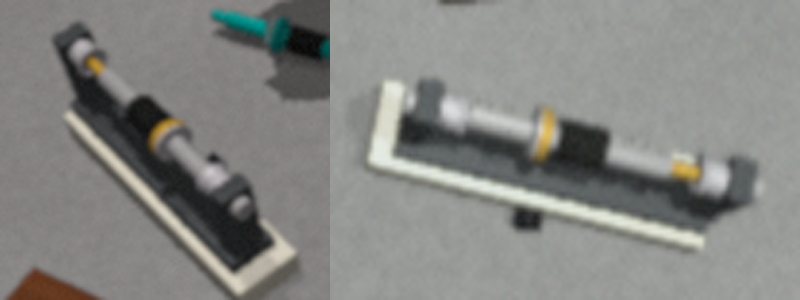

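The arbor sits level between both cups. In the top crop the nose is in the left cup (~(455,108)) and the plunger in the right (~(690,170)), and the robot is clear. I'm handing it in.

```bash
python3 -c "
from h import *
print(finish_job())"
```

```text
the job is handed in; nothing more can be done
None
```

The arbor is mounted level between the two cups with its nose fully home and the robot clear, and the job was handed in at about 23 s; the hand-in returned no verdict.

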